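# Bring the spice box to the front of the turntable and open it

### The job

The pale round spice box on the turntable is to be refilled: push the turntable round by the posts on its rim until the box stands squarely at the front, nearest the robot, with its lid still shut. Then push the lid's knob sideways with a fingertip to swing the lid open to its stop, leaving the box at the front. Only push, never lift anything; do not turn the table by pushing the box, do not touch the bowl or the jar that ride along, and leave everything else alone.

Things in the scene. Friction and masses are not known exactly. Their poses are not given: they have to be found in the camera images.
- foot: fixed round foot (210 mm across, 16 mm high with its bearing collar) under the middle of a round dark-wood turntable; origin on the turntable's axis at worktop level. It does not turn: its x axis points away from the robot, so the turntable's front is on its -x side
- turntable (a joint): turn of the turntable about its upright axis in rad, counter-clockwise seen from above is positive, 0 where it stood at the start, no end stops; the bearing drags a little (about 1 N at the posts) and it stops soon after the push stops
- turntable_top (a point): centre of the turntable's upper face, 34 mm above the worktop. The dark-wood disc is 330 mm across and 18 mm thick; a thin steel wire rail (5 mm) runs round through the posts, its top 17 mm above the upper face
- spice_box: small round pale-wood box with a swivel lid, 84 mm across, 62 mm high with its lid (84 mm with the lid's knob), about 0.45 kg, empty, standing loose on the turntable 88 mm from its axis, midway between two posts; origin at the centre of its underside, z up, its -x axis points outward to the rim within 0.2 rad
- spice_lid (a joint): swing of the box's flat round lid (86 mm across, 9 mm thick) about an upright pin, in rad: 0 shut, 2.0 at its stop, fully open; positive is counter-clockwise seen from above, so with the box at the front the lid's knob first goes to the robot's right (-y), then back. A light push (about 0.3 N at the knob) swings it and it stays where it is left; pushed on past its stop it would drag the box and the turntable round
- lid_pin (a point): the lid's pivot pin: a small steel head flush on the lid near the edge that is nearest the turntable's axis, at the lid's upper face, 95 mm above the worktop
- lid_knob (a point): top centre of the lid's little turned wooden knob (17 mm thick at the head, 11 mm at the waist, 22 mm tall) near the lid's outer edge, 64 mm from the pin
- bowl: small stoneware bowl of salt, 110 mm across, 51 mm high, standing loose on the turntable 78 mm from its axis, a third of a turn from the box; origin at the centre of its underside
- small_jar: squat clip-top glass jar, 94x90 mm, 69 mm tall, standing loose on the turntable 78 mm from its axis, a third of a turn from the box and from the bowl; origin at the centre of its underside
- grinder: bystander: glass pepper grinder with a black cap, 43 mm across, 112 mm tall, on the worktop in front and right of the turntable; origin at the centre of its underside
- post0 (a point): top centre of one of the six turned wooden posts (18 mm thick at the head, 14 mm at the waist, 57 mm tall) that stand on the turntable's rim, 155 mm from its axis, 60 degrees apart, and turn with it; 210 degrees counter-clockwise from the box, seen from above
- post1 (a point): top centre of one of the six turned wooden posts (18 mm thick at the head, 14 mm at the waist, 57 mm tall) that stand on the turntable's rim, 155 mm from its axis, 60 degrees apart, and turn with it; 270 degrees counter-clockwise from the box, seen from above
- post2 (a point): top centre of one of the six turned wooden posts (18 mm thick at the head, 14 mm at the waist, 57 mm tall) that stand on the turntable's rim, 155 mm from its axis, 60 degrees apart, and turn with it; one of the two nearest the box, 30 degrees clockwise from it (from above)
- post3 (a point): top centre of one of the six turned wooden posts (18 mm thick at the head, 14 mm at the waist, 57 mm tall) that stand on the turntable's rim, 155 mm from its axis, 60 degrees apart, and turn with it; one of the two nearest the box, 30 degrees counter-clockwise from it (from above)
- post4 (a point): top centre of one of the six turned wooden posts (18 mm thick at the head, 14 mm at the waist, 57 mm tall) that stand on the turntable's rim, 155 mm from its axis, 60 degrees apart, and turn with it; 90 degrees counter-clockwise from the box, seen from above
- post5 (a point): top centre of one of the six turned wooden posts (18 mm thick at the head, 14 mm at the waist, 57 mm tall) that stand on the turntable's rim, 155 mm from its axis, 60 degrees apart, and turn with it; 150 degrees counter-clockwise from the box, seen from above

How it is judged (in metres and radians):
On the way, in this order (a step that is already met when the one before it is completed fails the run):
1. the turntable has been turned until the spice box stands at the front, and has come to rest, the lid still shut (y of spice_box in the frame of foot between -0.028 and 0.028 m and x of spice_box in the frame of foot below -0.06 m and velocity of joint turntable between -0.06 and 0.06 rad/s and value of joint spice_lid below 0.3 rad), for 0.2 s.
2. the lid has been swung open with the box still at the front (y of spice_box in the frame of foot between -0.028 and 0.028 m and x of spice_box in the frame of foot below -0.06 m and value of joint spice_lid above 1.75 rad), for 0.2 s.
At the end, for the whole second after the job is handed in: Box centre at the front of the turntable within 28 mm (18 degrees) of the line from its axis towards the robot's side; lid open at least 1.75 of 2.0 rad; turntable at rest; box, bowl and jar upright on it, within 115 mm of its axis; grinder unmoved (20 mm) (all of step 2 and velocity of joint turntable between -0.03 and 0.03 rad/s and angle between each of spice_box, bowl, small_jar's own z axis and vertical below 0.1 rad and height (world z) of spice_box between 0.028 and 0.045 m and horizontal distance between each of spice_box, bowl, small_jar and foot below 0.115 m and height (world z) of bowl between 0.028 and 0.045 m and height (world z) of small_jar between 0.028 and 0.045 m and distance of grinder from where it was at the start of the episode below 0.02 m); the robot touches nothing.
It fails at once if the spice box, the bowl, the jar or the grinder is lifted (height (world z) of any of spice_box, bowl, small_jar above 0.05 m or height (world z) of grinder above 0.016 m).
It fails at once if the box, the bowl or the jar is tipped (angle between any of spice_box, bowl, small_jar's own z axis and vertical above 0.3 rad).
It fails at once if the bowl or the jar is pushed by the robot (more than 1 N) (contact force between any of the fingers, the arm and bowl above 1 N or contact force between any of the fingers, the arm and small_jar above 1 N).
It fails at once if the turntable is turned by pushing the box or its lid (more than 1 N on it while the table turns faster than 0.35 rad/s and the box is not at the front) (contact force between any of the fingers, the arm and spice_box above 1 N and not (y of spice_box in the frame of foot between -0.028 and 0.028 m and x of spice_box in the frame of foot below -0.06 m) and (velocity of joint turntable above 0.35 rad/s or velocity of joint turntable below -0.35 rad/s)).
It fails at once if the grinder is moved more than 20 mm (distance of grinder from where it was at the start of the episode above 0.02 m).
It also fails if it takes over 64 s, if anything falls off the work surface, if the arm or the gripper's body presses on something with over 40 N, if the wrist force passes 120 N, or if a joint passes its speed limit or range.

### The arm

A 6-joint arm with a two-finger parallel gripper is mounted at the origin on a cart in front of the work surface, level with it; the furniture and walls round the work are solid. World frame = base frame: x ahead of the robot, y to its left, z up, the work surface at z = 0. Lengths are in mm, angles in rad, forces in N, time in s.
With the tool pointing down it reaches from about 300 to 775 mm from the base axis. Payload 14.6 kg.
Tool frame: the origin (TCP) lies between the finger pads; the fingertips stand 22 mm ahead of it and the grasp point (between the pads) lies 3 mm ahead of it; x points along the fingers, y is the direction in which the jaws open and shut, and the axes are right-handed (so a half turn about x gives the same grasp; the last joint's range is limited). The gripper opens to 85 mm and grips with 20 to 120 N. Pads are 22 mm wide; open, the fingers measure 114 mm over their backs; the gripper's body (76 mm by 85 mm) begins 54 mm behind the grasp point. The pads swing forward as they close: fully open they stand 13 mm farther back than shut.
Start: joints at [1.163, 0.3, 1.521, -0, 1.321, -0.067], TCP at [183.83, 518.359, 253.281] pointing down, gripper open.
Joint ranges: [-3.03, 3.03], [-0.79, 2.21], [0.23, 2.52], [-1.04, 4.18], [0, 3.07], [-2.55, 2.55]. Speed limits (rad/s): [2.22, 2.22, 2.57, 3.14, 3.14, 3.14].

### API

Orientations are given as [roll, pitch, yaw] about the fixed x, y, z axes, in that order (R = Rz(yaw) Ry(pitch) Rx(roll)).
In Python, from rig import r gives the robot as it stands. The module is installed in compiled form; this text tells all that it offers.
- The arm moves only by the tool carry_out, never from a script. Its argument "plan" is a list of rows, each an object with "claw": the opening, from 0 (shut) to 1 (fully open); "slide": the shift along the tool's x, y, z in cm, a list of three; "turn": the turn about the tool's x in rad. A call has exactly 10 rows; each row is the pose to reach, as a shift and turn from the pose commanded when the call began, along the tool's axes at that moment; what a row does not reach only later rows make up. A row lasts 1/8 s, in which the tool goes at most 62.5 mm and 10.7 degrees, less where a joint would pass 70% of its speed; a pose out of reach is approached as far as the arm can. A call with a gripper value outside its range is refused whole. The fingers move at their own pace and stop on an object; "grip_force" is the grip in N (left out, the last holds). Time passes only in rows, so rows that repeat a pose let the fingers close, or fill a call up. It gives the time, the measured TCP pose, the force and the opening at its end, in the units of the state.
- r.observe(): the state, without advancing time (a new reading comes with each control period).
- r.snapshot(name): name is "scene" or "top" or "wrist"; returns a dict with "img" (384x512x3 uint8, blue, green, red), "vertical_fov" (degrees; the focal length in pixels is half the picture's height over the tangent of half this angle, whatever the lens; pixels are square), "cx", "cy" (the principal point, pixels), "world_from_camera" (4x4, takes a point from camera to world coordinates); the wrist camera has in their place "mount" (4x4, takes a point from camera to tool coordinates, whose origin is the TCP and whose axes are the tool frame's). Camera axes: x right, y down, z forward; pixel columns grow to the right and rows downward; lengths in mm; the calibration is good to about 2 mm. The wrist camera is an equidistant fisheye: a pixel r from the principal point sees the ray r / f radians off the axis. A picture is of the moment at which its call begins: read the wrist's pose just before it. There is no depth.
- r.close_job(): hands the job in, once; it reports no verdict.
Trained networks look in a picture, given as the dict that the camera call returned (one of the last four; its "shot" number tells which), for a name from the list of things; names that differ only in an ending like _2 or _b are one class to them, and where a whole thing is asked for, a point or a joint stands for the part that bears it (a point fixed in the world has none). Each returns a list of dicts, best first, with "conf" (0 to 1); they miss things now and then, are a little off and sometimes report something else, mostly with a low value. They report only what shows in the picture. A call takes as long as a camera call.
- r.recognise(picture, query): "location" ([x, y, z] in mm, in world coordinates, good to about 4 mm: the middle of the surface that is visible of it).
- r.cut_out(picture, query): "region" (384x512 bool, what is visible of it).
The state is a dict: "time": time; "joints": joint angles; "joint_velocities": joint speeds; "tau": joint torques, N m; "tool_pos": TCP position; "eef_rot": TCP orientation; "force": force on the tool from outside, world axes, zero at the start; "torque": the same for the moment, N m; "width": finger opening in mm.
Only numpy, scipy, OpenCV 4.12 (cv2) and the standard library are available. Lean on these libraries where they do the work, as an engineer would, in place of code of your own. Each camera call takes 0.05 s, during which the arm holds its last target.

## Working session

There is one attempt and no reset: what is moved stays moved. The work goes in short steps, Python scripts to look and compute and a tool call to move; the robot and the scene stay as the last step left them, time stands still between calls to the robot, and variables do not carry over. Pictures are saved under pics/ and viewed, and the job is handed in when it is done.

Besides the shell and the picture viewer there is one more tool, called after ">>>" as name(argument=value, ...) on one line, values as JSON. carry_out: Moves the arm, as the interface text tells. Its arguments: {"type":"object","properties":{"plan":{"type":"array","items":{"type":"object","properties":{"claw":{"type":"number"},"slide":{"type":"array","items":{"type":"number"}},"turn":{"type":"number"}}}},"grip_force":{"type":"number"}},"required":["plan"]}

```bash
mkdir -p pics; cat > h.py <<'E'
from rig import r
import numpy as np, cv2
def snap(n,f):
    p=r.snapshot(n); cv2.imwrite('pics/'+f+'.png',p['img']); return p
def loc(p,names):
    for n in names:
        try:
            o=r.recognise(p,n); print(n,[(np.round(d['location']).tolist(),round(d['conf'],2)) for d in o[:3]])
        except Exception as e: print(n,e)
E
python3 - <<'E'
from h import *
s=r.observe(); print(s)
p=snap('top','t0'); loc(p,['foot','turntable_top','spice_box','lid_pin','lid_knob','bowl','small_jar','grinder','post0','post1','post2','post3','post4','post5'])
print(p['world_from_camera'],p['vertical_fov'])
p=snap('scene','s0');loc(p,['turntable_top','spice_box','lid_knob','bowl','small_jar','grinder','post2','post3'])
print(r.observe()['time'])
E
```

```text
{'time': 0.0, 'joints': array([ 1.16342014e+00,  3.00489507e-01,  1.52157854e+00, -1.32550752e-05,
        1.32069321e+00, -6.65849380e-02]), 'joint_velocities': array([-1.59446102e-03, -9.91920118e-04, -6.48309878e-04, -2.48979656e-04,
        1.35103055e-03, -9.03154318e-05]), 'tau': array([-4.93018852e-04, -5.43503952e+01, -3.61791801e+01, -1.12416212e-04,
        4.08188513e-03, -3.04265984e-05]), 'tool_pos': array([183.74438197, 518.18197706, 252.71227414]), 'eef_rot': array([-1.62639523,  1.56962765, -1.96718319]), 'force': array([ 0.6192952 ,  0.75763776, -0.34340834]), 'torque': array([ 0.00905869, -0.04154686, -0.04005546]), 'width': 85.12810251450189}
foot []
turntable_top [([589.0, -25.0, 30.0], 0.59), ([550.0, 54.0, 97.0], 0.24)]
spice_box [([593.0, -27.0, 33.0], 0.59)]
lid_pin [([548.0, 49.0, 90.0], 0.75)]
lid_knob [([550.0, 48.0, 97.0], 0.69)]
bowl [([670.0, -26.0, 74.0], 0.7)]
small_jar [([544.0, -86.0, 103.0], 0.96)]
grinder [([422.0, -292.0, 97.0], 0.87)]
post0 [([594.0, -27.0, 35.0], 0.81)]
post1 [([594.0, -27.0, 35.0], 0.81)]
post2 [([594.0, -27.0, 35.0], 0.81)]
post3 [([594.0, -27.0, 35.0], 0.81)]
post4 [([594.0, -27.0, 35.0], 0.81)]
post5 [([594.0, -27.0, 35.0], 0.81)]
[[-2.53213221e-02 -9.99134816e-01  3.29916577e-02  5.59571310e+02]
 [-9.99644838e-01  2.55809372e-02  7.47086093e-03 -6.91921858e+01]
 [-8.30835479e-03 -3.27907683e-02 -9.99427705e-01  9.46016814e+02]
 [ 0.00000000e+00  0.00000000e+00  0.00000000e+00  1.00000000e+00]] 55.68511050515343
turntable_top [([564.0, -20.0, 37.0], 0.71)]
spice_box [([536.0, 50.0, 95.0], 0.56)]
lid_knob [([548.0, 52.0, 96.0], 0.95), ([561.0, -23.0, 37.0], 0.48)]
bowl [([666.0, -32.0, 74.0], 0.87)]
small_jar [([531.0, -95.0, 105.0], 0.95)]
grinder [([414.0, -295.0, 86.0], 0.91)]
post2 [([563.0, -18.0, 36.0], 0.77)]
post3 [([563.0, -18.0, 36.0], 0.77)]
1.2
```

View pics/t0.png

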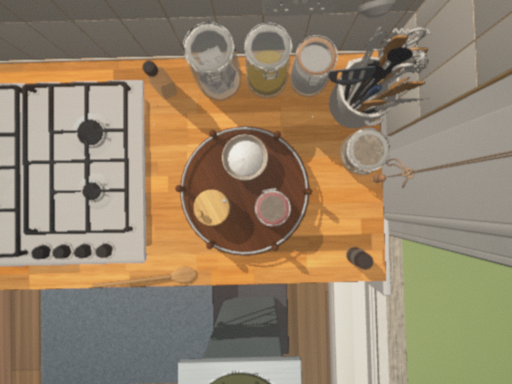

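View pics/s0.png

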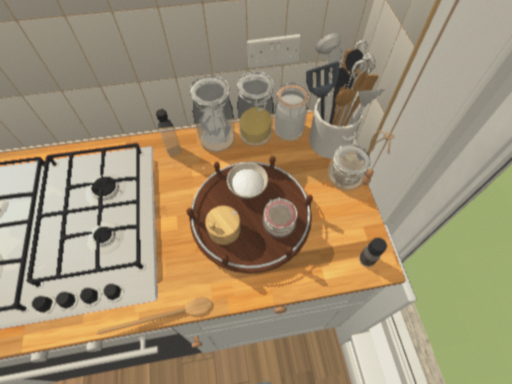

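```bash
cat >> h.py <<'E'
def px2w(p,u,v,z):
    f=192/np.tan(np.radians(p['vertical_fov']/2)); T=p['world_from_camera']
    d=T[:3,:3]@np.array([(u-p['cx'])/f,(v-p['cy'])/f,1]); o=T[:3,3]
    return (o+d*(z-o[2])/d[2])[:2]
def w2px(p,P):
    f=192/np.tan(np.radians(p['vertical_fov']/2)); T=p['world_from_camera']
    c=T[:3,:3].T@(np.array(P,float)-T[:3,3]); return c[0]/c[2]*f+p['cx'],c[1]/c[2]*f+p['cy']
def crop(p,f,x0,y0,x1,y1,k):
    cv2.imwrite('pics/'+f+'.png',cv2.resize(p['img'][y0:y1,x0:x1],None,fx=k,fy=k,interpolation=cv2.INTER_CUBIC))
E
python3 - <<'E'
from h import *
p=snap('top','t1'); crop(p,'t1c',165,115,325,265,5)
m=r.cut_out(p,'turntable_top')
for d in m[:2]:
    ys,xs=np.nonzero(d['region']); print(d['conf'],xs.min(),xs.max(),ys.min(),ys.max())
for u,v in [(213,133),(277,134),(308,191),(277,246),(211,246),(180,188)]: print(px2w(p,u,v,91))
m=r.cut_out(p,'grinder')[0]['region'];ys,xs=np.nonzero(m);print(xs.min(),xs.max(),ys.min(),ys.max(),xs.mean(),ys.mean())
E
```

```text
0.98 175 311 125 255
0.74 255 289 189 226
[725.06214826  41.99871198]
[ 718.60977438 -109.3824593 ]
[ 581.96770718 -178.56217722]
[ 455.086833   -102.27233269]
[458.84731515  52.33696328]
[596.75063402 122.63753907]
346 372 247 268 358.94348894348894 257.4152334152334
```

View pics/t1c.png

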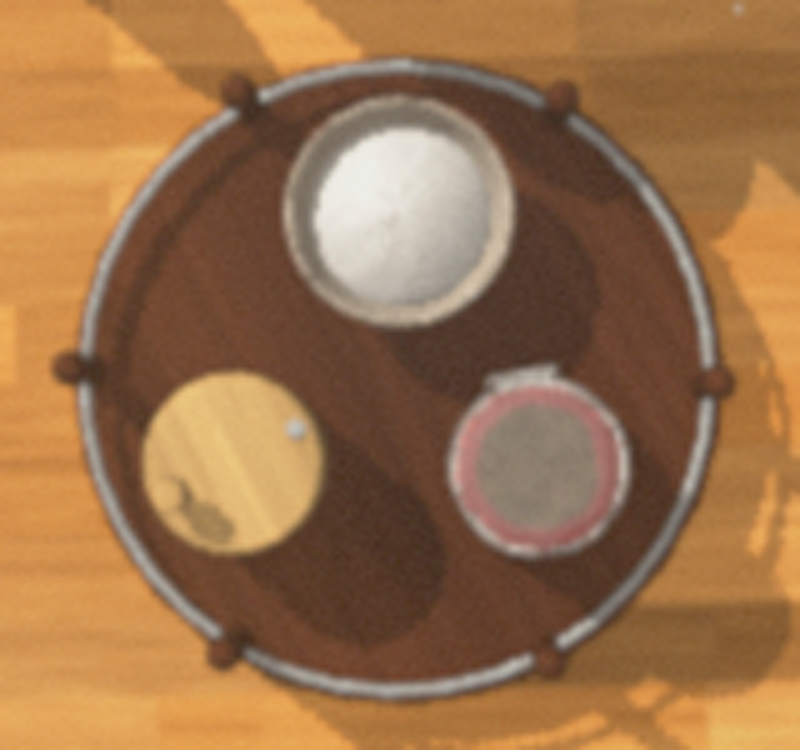

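```bash
cat >> h.py <<'E'
from scipy.optimize import least_squares
from scipy.spatial.transform import Rotation as Ro
def fitposts(p,pts,z=86):
    # pts: posts 0..5 order pixel
    W=np.array([px2w(p,u,v,z) for u,v in pts])
    f=lambda q:np.concatenate([[q[0]+155*np.cos(q[2]+np.radians(60*i))-W[i,0],q[1]+155*np.sin(q[2]+np.radians(60*i))-W[i,1]] for i in range(6)])
    a0=np.arctan2(*(W[0]-W.mean(0))[::-1]); s=least_squares(f,[*W.mean(0),a0])
    return s.x,s.fun,W
E
python3 - <<'E'
from h import *
p=snap('top','t2')
C=[(562,97),(238,91),(70,367),(226,651),(547,658),(714,382)]
pts=[(165+(a+.5)/5-.5,115+(b+.5)/5-.5) for a,b in C]
q,res,W=fitposts(p,pts); print(q,np.round(res,1)); 
print('box ang',np.degrees(q[2])-210+360)
b=lambda a,bb,z:px2w(p,165+a/5,115+bb/5,z)
for n,a,bb,z in [('lidc',233,462,95),('pin',295,429,95),('knob',170,494,113)]:
    w=b(a,bb,z)-q[:2]; print(n,w,np.hypot(*w),np.degrees(np.arctan2(w[1],w[0])))
print(px2w(p,359,255,112))
s=r.observe(); print(Ro.from_euler('xyz',s['eef_rot']).as_matrix().round(3),s['time'])
print(r.observe()['width'])
E
```

```text
[ 5.90101805e+02 -2.58909567e+01 -5.71524752e-01] [ 0.9 -0.1  1.3  0.5  0.5  1.8 -1.4  2.1 -1.9 -1.5  0.5 -2.9]
box ang 117.25404381996097
lidc [-40.87146084  74.36282259] 84.8546150473653 118.79417360982572
pin [-26.16616346  44.97354758] 52.03160666756353 120.1913714777673
knob [-54.56915127 101.07339239] 114.86349690170415 118.36444623375677
[ 432.72100693 -287.50201518]
[[ 0.     0.334  0.942]
 [ 0.     0.942 -0.334]
 [-1.     0.     0.   ]] 1.4
85.21701388016595
```

>>> carry_out(plan=[{"claw": 0,"slide": [1,-3.7,5],"turn": -0.04},{"claw": 0,"slide": [2.5,-7.4,10],"turn": -0.08},{"claw": 0,"slide": [4,-11.1,15.2],"turn": -0.14},{"claw": 0,"slide": [5.5,-14.8,20.3],"turn": -0.2},{"claw": 0,"slide": [7,-18.5,25.4],"turn": -0.25},{"claw": 0,"slide": [8.5,-22.2,30.5],"turn": -0.3},{"claw": 0,"slide": [10.3,-26,35.6],"turn": -0.342},{"claw": 0,"slide": [10.3,-29.7,40.6],"turn": -0.342},{"claw": 0,"slide": [10.3,-29.7,40.6],"turn": -0.342},{"claw": 0,"slide": [10.3,-29.7,40.6],"turn": -0.342}])

```text
time: 2.65
tool_pos: [467.2, 102.5, 150.2]
eef_rot: [2.961, 1.57, 2.961]
force: [-0.2, 0.9, -0.4]
width: 0.1
```

```bash
python3 - <<'E'
from h import *
s=r.observe(); print(s['tool_pos'],Ro.from_euler('xyz',s['eef_rot']).as_matrix().round(3),s['time'],s['width'])
p=snap('top','t3'); crop(p,'t3c',135,115,325,265,4)
E
```

```text
[467.23986918 102.500482   150.15308961] [[-0.  0.  1.]
 [ 0.  1. -0.]
 [-1.  0. -0.]] 2.65 0.08597335608633574
```

View pics/t3c.png

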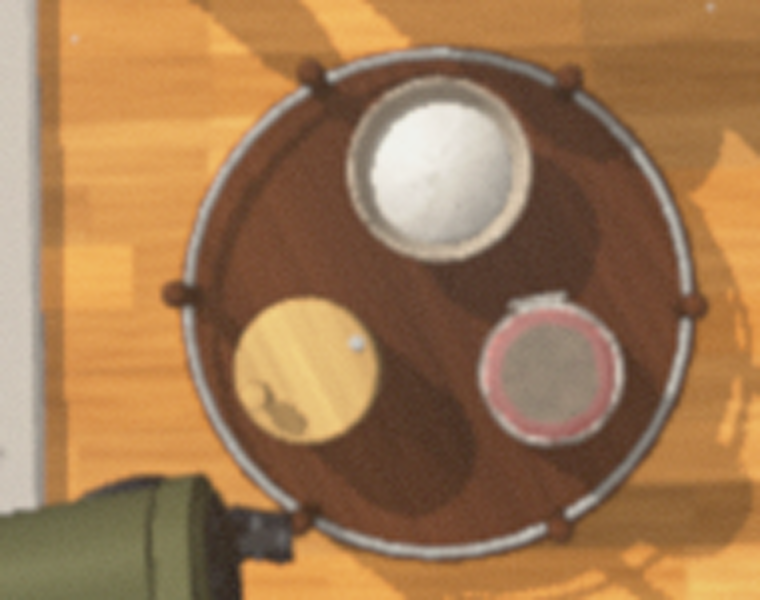

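```bash
python3 - <<'E'
from h import *
p=snap('top','t4')
f=lambda P:[(a-b)*4 for a,b in zip(w2px(p,P),(135,115))]
print(f((467,102,128)),f((467,102,200)),f((467,102,300)))
snap('scene','s4'); snap('wrist','w4')
E
```

```text
[np.float64(206.09646462082787), np.float64(519.6001314858611)] [np.float64(176.99447567906213), np.float64(536.3138541408682)] [np.float64(125.78382813389635), np.float64(565.7249216031626)]
```

View pics/s4.png

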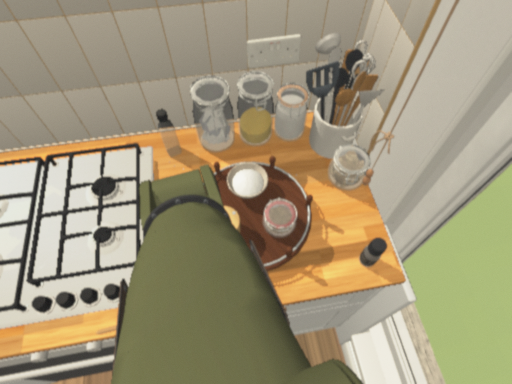

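View pics/w4.png

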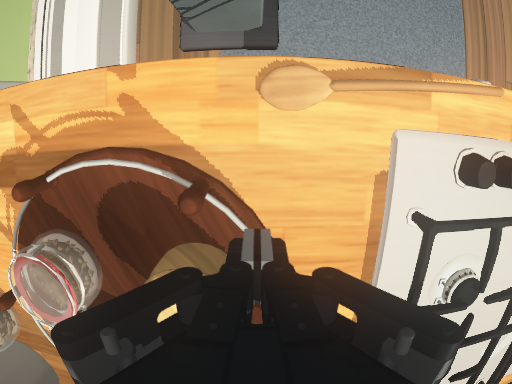

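>>> carry_out(plan=[{"claw": 0,"slide": [4,0,0],"turn": 0},{"claw": 0,"slide": [6.2,0,0],"turn": 0},{"claw": 0,"slide": [6.2,-1,-0.4],"turn": 0},{"claw": 0,"slide": [6.2,-1.85,-0.7],"turn": 0},{"claw": 0,"slide": [6.2,-2.5,-1.0],"turn": 0},{"claw": 0,"slide": [6.2,-3.4,-1.6],"turn": 0},{"claw": 0,"slide": [6.2,-4.4,-2.1],"turn": 0},{"claw": 0,"slide": [6.2,-5.5,-2.6],"turn": 0},{"claw": 0,"slide": [6.2,-6.5,-3.0],"turn": 0},{"claw": 0,"slide": [6.2,-7.3,-3.3],"turn": 0}])

```text
time: 4.1
tool_pos: [434.1, 29.0, 88.3]
eef_rot: [-0.513, 1.571, -0.512]
force: [0.5, 1.2, 0.8]
width: 0.0
```

```bash
python3 - <<'E'
from h import *
s=r.observe(); print(s['tool_pos'],s['time'],s['force'])
p=snap('top','t5'); crop(p,'t5c',135,115,325,265,4)
E
```

```text
[434.08781808  28.96405715  88.29293013] 4.1 [0.51158167 1.2208547  0.80509308]
```

View pics/t5c.png

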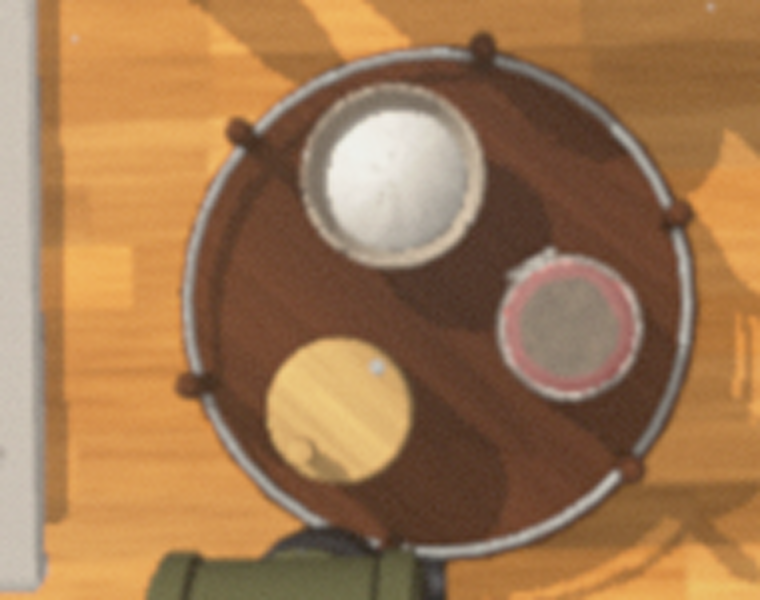

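>>> carry_out(plan=[{"claw": 0,"slide": [0,-1.1,-0.2],"turn": -0.03},{"claw": 0,"slide": [0,-2.2,-0.4],"turn": -0.06},{"claw": 0,"slide": [0,-3.3,-0.45],"turn": -0.1},{"claw": 0,"slide": [0,-4.4,-0.4],"turn": -0.14},{"claw": 0,"slide": [0,-5.5,-0.35],"turn": -0.18},{"claw": 0,"slide": [0,-6.6,-0.2],"turn": -0.22},{"claw": 0,"slide": [0,-7.7,0],"turn": -0.26},{"claw": 0,"slide": [0,-8.6,0.2],"turn": -0.3},{"claw": 0,"slide": [0,-9.3,0.45],"turn": -0.33},{"claw": 0,"slide": [0,-9.7,0.6],"turn": -0.34}])

```text
time: 5.4
tool_pos: [440.4, -67.6, 88.2]
eef_rot: [2.632, 1.57, 2.974]
force: [0.0, 1.0, 0.8]
width: -0.0
```

```bash
python3 - <<'E'
from h import *
s=r.observe(); print(s['tool_pos'],s['time'],s['force'])
p=snap('top','t6'); crop(p,'t6c',165,115,325,265,5)
E
```

```text
[440.36466125 -67.58784001  88.15811026] 5.4 [0.03609206 0.97580828 0.82634467]
```

View pics/t6c.png

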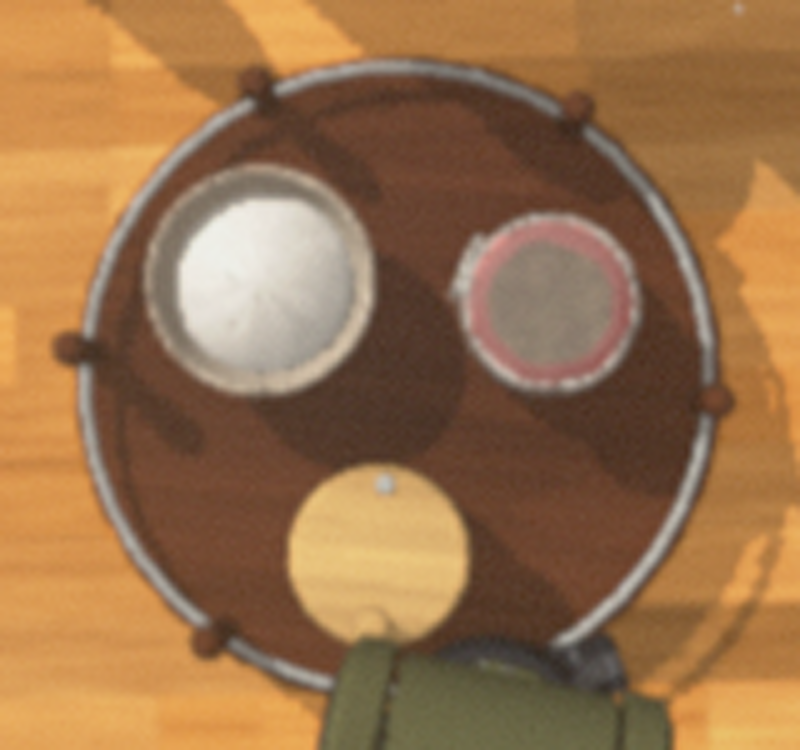

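```bash
python3 - <<'E'
from h import *
p=snap('top','t7')
C={0:(257,83),1:(70,348),2:(210,640),4:(716,400),5:(577,107)}
for i,(a,b) in C.items():
    w=px2w(p,165+a/5,115+b/5,86)-np.array([590.1,-25.9]); print(i,w,np.hypot(*w),(np.degrees(np.arctan2(w[1],w[0]))-60*i-210)%360)
for n,a,bb,z in [('lidc',379,554,95),('pin',385,484,95),('knob',372,622,115)]:
    w=px2w(p,165+a/5,115+bb/5,z)-np.array([590.1,-25.9]); print(n,w,np.degrees(np.arctan2(w[1],w[0])))
E
```

```text
0 [139.06498135  60.37295433] 151.60462609591227 173.467344727967
1 [ 15.00064439 151.88857823] 152.62751890755865 174.35971083041656
2 [-124.56935919   88.24224487] 152.65719448844234 174.68706670390094
4 [ -17.46718644 -153.49228546] 154.48295795141394 173.50775716668295
5 [123.48669516 -91.64028771] 153.77550589465324 173.42064727085108
lidc [-85.51501212   7.01578214] 175.309870753599
pin [-52.94013469   3.43482587] 176.2877772790042
knob [-115.03518295    9.7559725 ] 175.1524251634335
```

```bash
python3 - <<'E'
from h import *
s=r.observe(); print(s['joints'])
E
```

```text
[-2.34312629e-01  2.97601476e-01  1.96115523e+00 -8.14438765e-05
  8.82866722e-01 -2.14568330e+00]
```

>>> carry_out(plan=[{"claw": 0,"slide": [0,-0.5,0],"turn": 0},{"claw": 0,"slide": [0,-0.9,0.1],"turn": 0},{"claw": 0,"slide": [0,-0.9,0.1],"turn": 0},{"claw": 0,"slide": [0,-0.3,0],"turn": 0},{"claw": 0,"slide": [-2.5,-0.3,-0.2],"turn": 0},{"claw": 0,"slide": [-7,-0.3,-0.5],"turn": 0},{"claw": 0,"slide": [-9,2,-1],"turn": 0},{"claw": 0,"slide": [-9,6,-2],"turn": 0.18},{"claw": 0,"slide": [-9,11,-1.5],"turn": 0.36},{"claw": 0,"slide": [-9,14,-1],"turn": 0.54}])

```text
time: 6.75
tool_pos: [383.3, 62.8, 178.5]
eef_rot: [0.327, 1.57, 0.131]
force: [0.8, -0.0, 0.1]
width: -0.2
```

```bash
python3 - <<'E'
from h import *
s=r.observe(); print(s['tool_pos'],s['time'],s['force'],s['joints'])
p=snap('top','t8'); crop(p,'t8c',165,115,325,265,5)
E
```

```text
[383.25865566  62.76015182 178.45468006] 6.75 [ 0.82774625 -0.04740556  0.0896261 ] [ 6.79097205e-02  2.16409949e-02  2.03212544e+00  4.31074504e-05
  1.08722331e+00 -1.30723857e+00]
```

View pics/t8c.png

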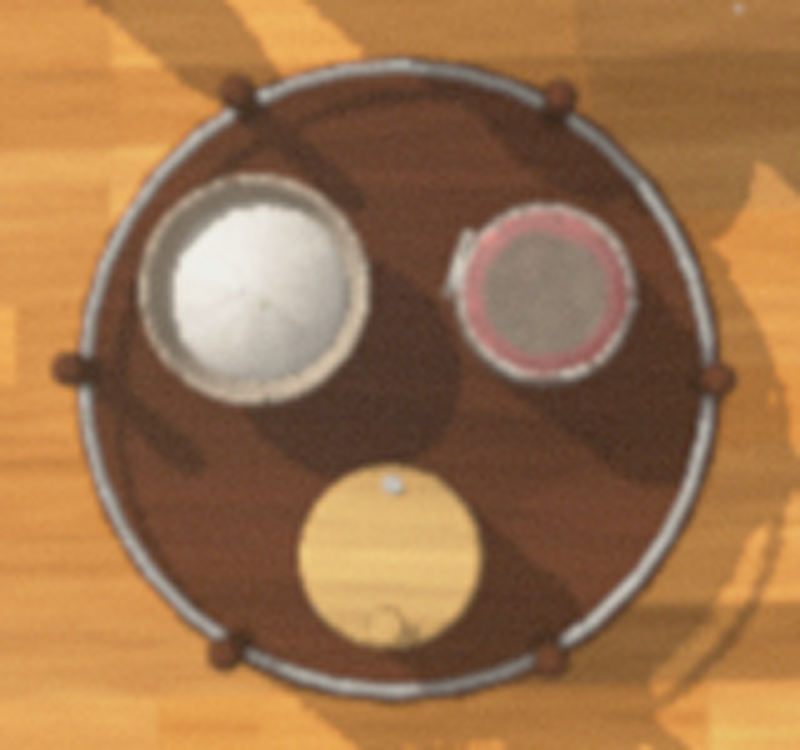

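```bash
python3 - <<'E'
from h import *
p=snap('top','t9')
O=np.array([590.1,-25.9])
W={}
for n,a,bb,z in [('lidc',390,556,95),('pin',392,485,95),('knob',386,622,116)]:
    w=px2w(p,165+a/5,115+bb/5,z); W[n]=w; print(n,w,np.degrees(np.arctan2(*(w-O)[::-1])))
p2=snap('scene','s9'); loc(p2,['lid_knob','lid_pin','spice_box']); loc(p,['lid_knob','lid_pin','spice_box'])
crop(p2,'s9c',180,150,330,280,5)
for n in ['lidc','pin','knob']:
    print([ (a-b)*5 for a,b in zip(w2px(p2,[*W[n],117 if n=='knob' else 95]),(180,150))])
E
```

```text
lidc [503.52616689 -24.00123564] 178.74357248950903
pin [536.61076559 -25.72843188] 179.81622291195347
knob [475.01056908 -22.57993957] 178.34760926695202
lid_knob [([504.0, -41.0, 95.0], 0.8)]
lid_pin [([503.0, -37.0, 96.0], 0.65)]
spice_box [([498.0, -40.0, 95.0], 0.71), ([506.0, -38.0, 96.0], 0.54), ([585.0, -87.0, 35.0], 0.31)]
lid_knob [([502.0, -23.0, 99.0], 0.67)]
lid_pin [([502.0, -26.0, 91.0], 0.63)]
spice_box [([504.0, -17.0, 96.0], 0.87)]
[np.float64(377.00092354358816), np.float64(411.5584006121699)]
[np.float64(368.89695419107767), np.float64(350.1016406124023)]
[np.float64(384.43824595196986), np.float64(448.4365215954016)]
```

View pics/s9c.png

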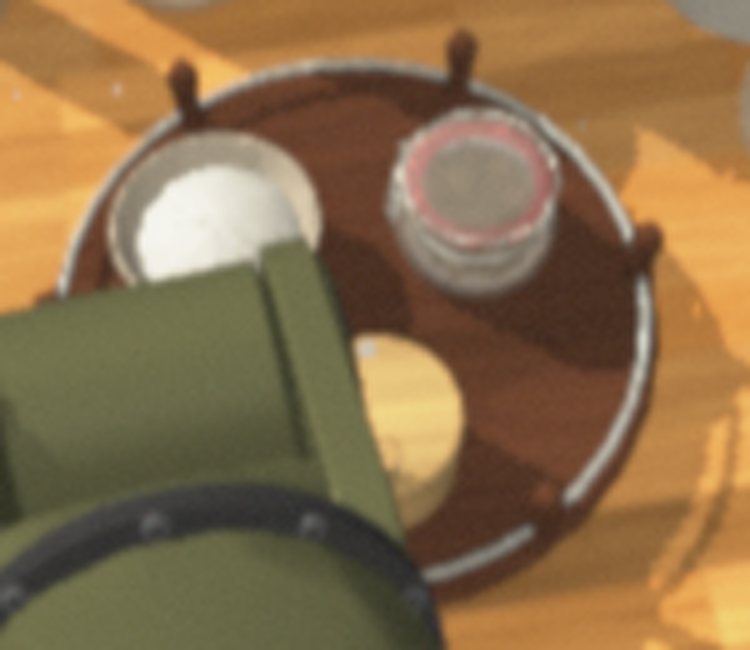

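>>> carry_out(plan=[{"claw": 0,"slide": [0,-0.4,1.2],"turn": 0.18},{"claw": 0,"slide": [0,-0.8,2.5],"turn": 0.36},{"claw": 0,"slide": [0,-1.2,4],"turn": 0.54},{"claw": 0,"slide": [0,-1.6,5.5],"turn": 0.72},{"claw": 0,"slide": [0,-2,7],"turn": 0.9},{"claw": 0,"slide": [0,-2.4,8.5],"turn": 1.08},{"claw": 0,"slide": [0,-2.8,9.9],"turn": 1.26},{"claw": 0,"slide": [1,-2.8,9.9],"turn": 1.42},{"claw": 0,"slide": [3.5,-2.8,9.9],"turn": 1.42},{"claw": 0,"slide": [5.4,-2.8,9.9],"turn": 1.42}])

```text
time: 8.45
tool_pos: [475.9, 14.4, 123.3]
eef_rot: [-1.536, 1.57, 3.137]
force: [-1.0, -0.4, -0.4]
width: 0.0
```

```bash
python3 - <<'E'
from h import *
s=r.observe(); print(s['tool_pos'],s['time'],s['force'],s['joints'])
R=Ro.from_euler('xyz',s['eef_rot']).as_matrix(); print(R.round(3))
y0=np.degrees(np.arctan2(R[1,1],R[0,1])); 
pin=np.array([536.6,-25.7]); P0=s['tool_pos'][:2]; D=19.5
for sw in np.arange(0,121,5.5):
    a=np.radians(177+sw); K=pin+64*np.array([np.cos(a),np.sin(a)]); pd=np.array([-np.sin(a),np.cos(a)]); F=K-D*pd
    d=F-P0; print(sw, F.round(0), 'slide y z cm',(R[:2,1]@d/10).round(2),(R[:2,2]@d/10).round(2),'turn',round(np.radians(y0-(-3+sw)),2))
p=snap('wrist','w10')
p=snap('top','t10'); crop(p,'t10c',165,115,325,265,5)
E
```

```text
[475.93729527  14.409106   123.30525332] 8.45 [-0.95465617 -0.40327031 -0.44891245] [-4.66631380e-02  2.96709975e-01  1.85780520e+00 -3.17760387e-05
  9.87704915e-01 -7.07398631e-03]
[[-0.001  0.999 -0.04 ]
 [ 0.    -0.04  -0.999]
 [-1.    -0.001  0.   ]]
0.0 [474.  -3.] slide y z cm -0.15 1.74 turn 0.01
5.5 [472.  -9.] slide y z cm -0.32 2.36 turn -0.08
11.0 [471. -15.] slide y z cm -0.42 2.99 turn -0.18
16.5 [470. -22.] slide y z cm -0.47 3.63 turn -0.28
22.0 [470. -28.] slide y z cm -0.45 4.27 turn -0.37
27.5 [470. -34.] slide y z cm -0.37 4.91 turn -0.47
33.0 [471. -41.] slide y z cm -0.23 5.54 turn -0.56
38.5 [473. -47.] slide y z cm -0.03 6.15 turn -0.66
44.0 [476. -53.] slide y z cm 0.22 6.73 turn -0.76
49.5 [478. -59.] slide y z cm 0.54 7.3 turn -0.85
55.0 [482. -64.] slide y z cm 0.9 7.82 turn -0.95
60.5 [486. -69.] slide y z cm 1.31 8.32 turn -1.04
66.0 [490. -74.] slide y z cm 1.77 8.76 turn -1.14
71.5 [495. -78.] slide y z cm 2.27 9.17 turn -1.24
77.0 [500. -82.] slide y z cm 2.81 9.52 turn -1.33
82.5 [506. -85.] slide y z cm 3.37 9.82 turn -1.43
88.0 [512. -88.] slide y z cm 3.97 10.07 turn -1.52
93.5 [518. -90.] slide y z cm 4.58 10.25 turn -1.62
99.0 [524. -91.] slide y z cm 5.21 10.38 turn -1.72
104.5 [530. -92.] slide y z cm 5.85 10.45 turn -1.81
110.0 [537. -93.] slide y z cm 6.49 10.45 turn -1.91
115.5 [543. -92.] slide y z cm 7.13 10.4 turn -2.0
```

View pics/w10.png

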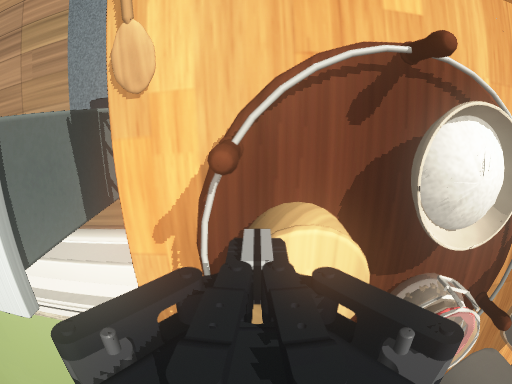

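>>> carry_out(plan=[{"claw": 0,"slide": [0,-0.1,1.2],"turn": 0},{"claw": 0,"slide": [0,-0.15,1.75],"turn": 0},{"claw": 0,"slide": [0,-0.3,2.35],"turn": -0.08},{"claw": 0,"slide": [0,-0.4,3.0],"turn": -0.18},{"claw": 0,"slide": [0,-0.45,3.65],"turn": -0.28},{"claw": 0,"slide": [0,-0.45,4.25],"turn": -0.37},{"claw": 0,"slide": [0,-0.35,4.9],"turn": -0.47},{"claw": 0,"slide": [0,-0.25,5.55],"turn": -0.56},{"claw": 0,"slide": [0,0,6.15],"turn": -0.66},{"claw": 0,"slide": [0,0.2,6.7],"turn": -0.76}])

```text
time: 9.8
tool_pos: [475.6, -52.7, 125.0]
eef_rot: [0.695, 1.57, -0.152]
force: [-1.1, 0.5, -0.2]
width: -0.2
```

```bash
python3 - <<'E'
from h import *
s=r.observe(); print(s['tool_pos'],s['time'],s['force'],s['joints'][5])
R=Ro.from_euler('xyz',s['eef_rot']).as_matrix()
y0=np.degrees(np.arctan2(R[1,1],R[0,1])); print(y0)
pin=np.array([536.6,-25.7]); P0=s['tool_pos'][:2]; D=19.5
for sw in np.arange(44,121,5.5):
    a=np.radians(177+sw); K=pin+64*np.array([np.cos(a),np.sin(a)]); pd=np.array([-np.sin(a),np.cos(a)]); F=K-D*pd
    d=F-P0; print(sw, F.round(0), 'slide y z cm',(R[:2,1]@d/10).round(2),(R[:2,2]@d/10).round(2),'turn',round(np.radians(y0-(-3+sw)),2))
p=snap('wrist','w11')
p=snap('top','t11'); crop(p,'t11c',165,115,325,265,5)
E
```

```text
[475.64843513 -52.74624732 124.98124715] 9.8 [-1.06226255  0.53027143 -0.23967533] -0.9105516957794059
41.45434991088162
44.0 [476. -53.] slide y z cm -0.03 0.01 turn 0.01
49.5 [478. -59.] slide y z cm -0.19 0.63 turn -0.09
55.0 [482. -64.] slide y z cm -0.29 1.26 turn -0.18
60.5 [486. -69.] slide y z cm -0.33 1.9 turn -0.28
66.0 [490. -74.] slide y z cm -0.31 2.54 turn -0.38
71.5 [495. -78.] slide y z cm -0.23 3.18 turn -0.47
77.0 [500. -82.] slide y z cm -0.09 3.81 turn -0.57
82.5 [506. -85.] slide y z cm 0.12 4.42 turn -0.66
88.0 [512. -88.] slide y z cm 0.38 5.0 turn -0.76
93.5 [518. -90.] slide y z cm 0.69 5.56 turn -0.86
99.0 [524. -91.] slide y z cm 1.06 6.09 turn -0.95
104.5 [530. -92.] slide y z cm 1.47 6.58 turn -1.05
110.0 [537. -93.] slide y z cm 1.93 7.03 turn -1.14
115.5 [543. -92.] slide y z cm 2.44 7.43 turn -1.24
```

View pics/w11.png

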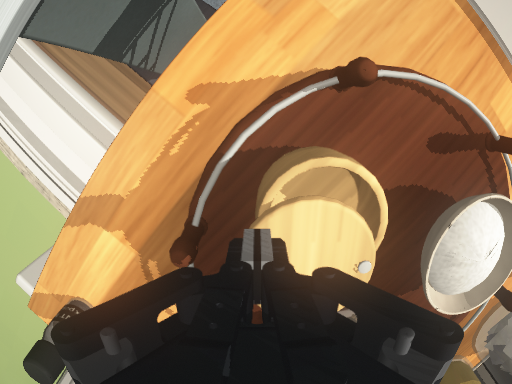

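View pics/t11c.png

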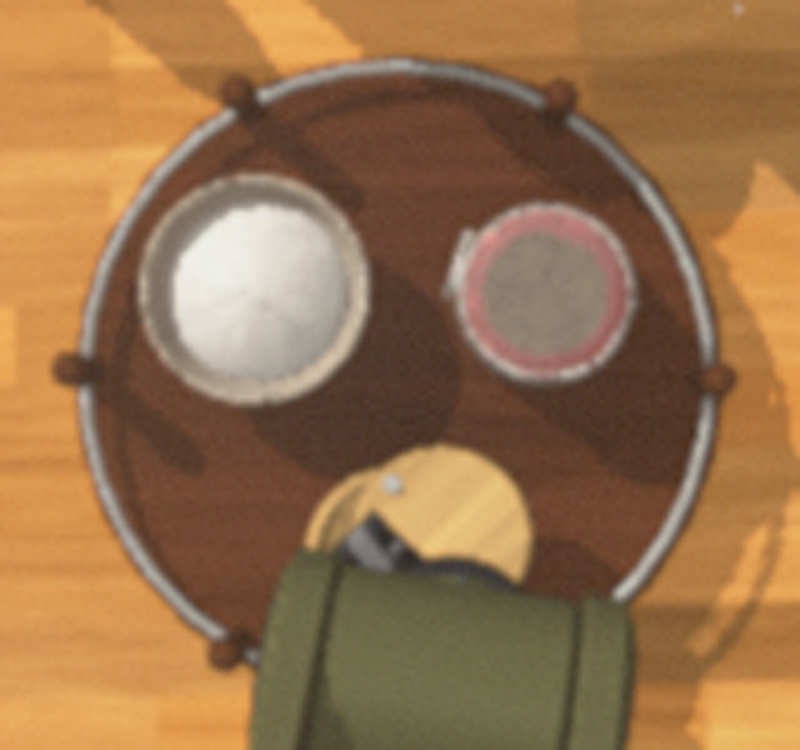

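>>> carry_out(plan=[{"claw": 0,"slide": [0,-0.2,0.65],"turn": -0.09},{"claw": 0,"slide": [0,-0.3,1.25],"turn": -0.18},{"claw": 0,"slide": [0,-0.35,1.9],"turn": -0.28},{"claw": 0,"slide": [0,-0.3,2.55],"turn": -0.38},{"claw": 0,"slide": [0,-0.25,3.2],"turn": -0.47},{"claw": 0,"slide": [0,-0.1,3.8],"turn": -0.57},{"claw": 0,"slide": [0,0.1,4.4],"turn": -0.66},{"claw": 0,"slide": [0,0.4,5.0],"turn": -0.76},{"claw": 0,"slide": [0,0.7,5.55],"turn": -0.86},{"claw": 0,"slide": [0,1.05,6.1],"turn": -0.95}])

```text
time: 11.15
tool_pos: [523.7, -91.1, 124.7]
eef_rot: [-0.442, 1.57, -0.342]
force: [-0.3, 0.5, 0.1]
width: -0.2
```

```bash
python3 - <<'E'
from h import *
s=r.observe(); print(s['tool_pos'],s['time'],s['force'],s['joints'][5])
R=Ro.from_euler('xyz',s['eef_rot']).as_matrix()
y0=np.degrees(np.arctan2(R[1,1],R[0,1])); print(y0)
pin=np.array([536.6,-25.7]); P0=s['tool_pos'][:2]; D=19.5
for sw in np.arange(99,123,3):
    a=np.radians(177+sw); K=pin+64*np.array([np.cos(a),np.sin(a)]); pd=np.array([-np.sin(a),np.cos(a)]); F=K-D*pd
    d=F-P0; print(sw, F.round(0), 'slide y z cm',(R[:2,1]@d/10).round(2),(R[:2,2]@d/10).round(2),'turn',round(np.radians(y0-(-3+sw)),2))
p=snap('wrist','w12')
p=snap('top','t12'); crop(p,'t12c',165,115,325,265,5)
E
```

```text
[523.73518574 -91.14216208 124.69357965] 11.15 [-0.25663038  0.46769048  0.05291993] -1.9120006287582798
95.73221925725356
99 [524. -91.] slide y z cm -0.03 0.01 turn -0.0
102 [527. -92.] slide y z cm -0.12 0.35 turn -0.06
105 [531. -92.] slide y z cm -0.19 0.69 turn -0.11
108 [534. -93.] slide y z cm -0.25 1.04 turn -0.16
111 [538. -93.] slide y z cm -0.29 1.39 turn -0.21
114 [541. -92.] slide y z cm -0.3 1.74 turn -0.27
117 [545. -92.] slide y z cm -0.31 2.09 turn -0.32
120 [548. -92.] slide y z cm -0.29 2.44 turn -0.37
```

View pics/w12.png

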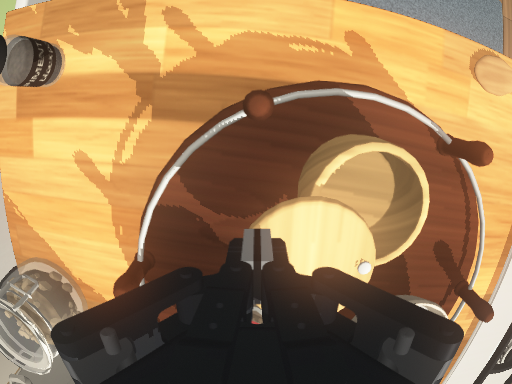

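View pics/t12c.png

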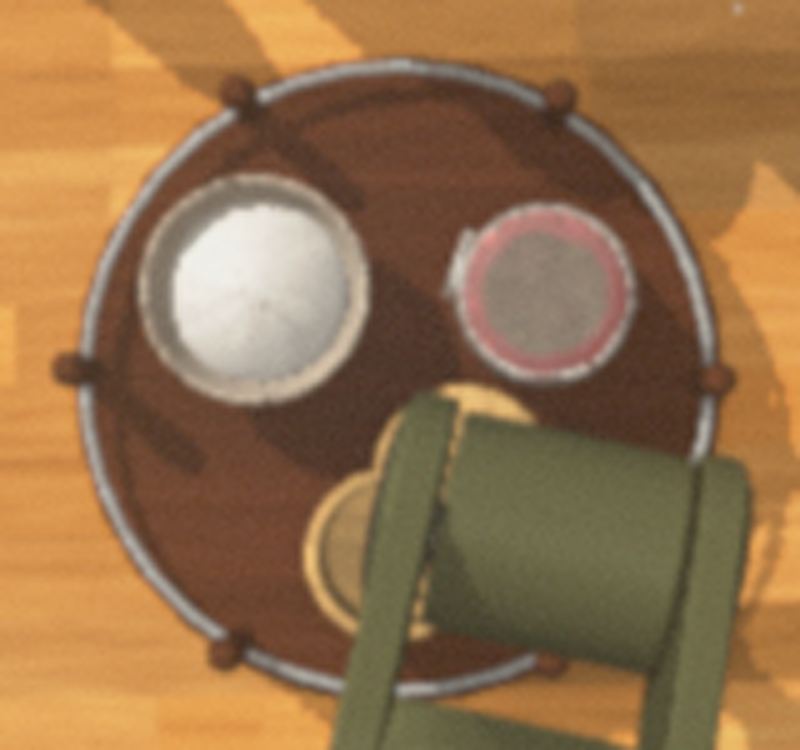

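>>> carry_out(plan=[{"claw": 0,"slide": [0,-0.1,0.35],"turn": -0.06},{"claw": 0,"slide": [0,-0.2,0.7],"turn": -0.11},{"claw": 0,"slide": [0,-0.25,1.05],"turn": -0.16},{"claw": 0,"slide": [0,-0.3,1.45],"turn": -0.21},{"claw": 0,"slide": [0,-0.3,1.45],"turn": -0.21},{"claw": 0,"slide": [0,-0.3,0.7],"turn": -0.21},{"claw": 0,"slide": [0,-0.4,-1],"turn": -0.21},{"claw": 0,"slide": [-4,-0.4,-2],"turn": -0.21},{"claw": 0,"slide": [-9,-0.4,-5],"turn": -0.21},{"claw": 0,"slide": [-12,-0.4,-10],"turn": -0.21}])

```text
time: 12.5
tool_pos: [423.6, -104.9, 246.2]
eef_rot: [-0.663, 1.568, -0.354]
force: [0.6, -0.0, 0.7]
width: 0.0
```

```bash
python3 - <<'E'
from h import *
s=r.observe(); print(s['tool_pos'],s['time'],s['force'],s['joints'][5])
p=snap('wrist','w13')
p=snap('top','t13'); crop(p,'t13c',165,115,325,265,5)
E
```

```text
[ 423.55107532 -104.94608159  246.17929968] 12.5 [ 0.57165514 -0.0436909   0.74962044] -2.2059268377579144
```

View pics/t13c.png

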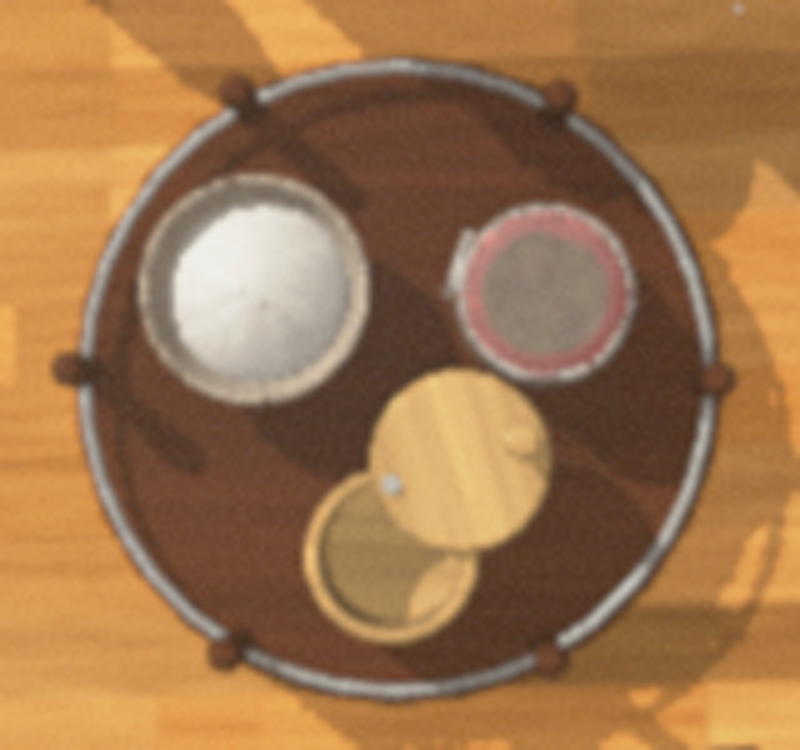

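```bash
python3 - <<'E'
from h import *
p=snap('top','t14')
g=lambda a,b,z:px2w(p,165+a/5,115+b/5,z)
pin=g(392,485,95);c=g(461,459,95);k=g(521,438,116);O=np.array([590.1,-25.9])
for w in (c,k): 
    d=w-pin; print(np.hypot(*d),np.degrees(np.arctan2(d[1],d[0]))%360-177, np.radians(np.degrees(np.arctan2(d[1],d[0]))%360-177))
print('box',g(392,555,88)-O,'bowl',g(255,290,83)-O,'jar',g(548,293,103)-O)
g1=r.cut_out(p,'grinder')[0]['region'];ys,xs=np.nonzero(g1);print(xs.mean(),ys.mean())
E
```

```text
34.48549743760373 112.18263688796526 1.9579563772642388
63.832288588034785 111.73060579349203 1.9500669463442875
box [-86.58861597   1.31722266] bowl [40.5383421  63.82014157] jar [ 33.9549568  -74.85233297]
358.7174447174447 257.56265356265357
```

```bash
python3 -c "
from rig import r
print(r.close_job(), r.observe()['time'])"
```

```text
the job is handed in; nothing more can be done
the job is handed in; nothing more can be done
```

I turned the table about 62° counter-clockwise by pushing one rim post (post3) with the closed fingertips. I then followed the lid's knob round its arc to swing the lid open, backed off and handed the job in at about 12.6 s of the 64 s.

The last top-camera checks, all within the limits:

| Check | Measured | Required |
|---|---|---|
| Box centre off the front line | about 1 mm | within 28 mm |
| Box distance from the axis | 87 mm | under 115 mm |
| Lid open | about 1.95 rad | at least 1.75 rad (stop at 2.0) |
| Bowl distance from the axis | about 76 mm | under 115 mm |
| Jar distance from the axis | about 82 mm | under 115 mm |
| Grinder shift in the picture | under 0.5 px | 20 mm |

- **Turntable:** its posts did not visibly move while the lid was opened.
- **Lid:** I stopped just short of its stop on purpose, so as not to drag the box and table round.
- **Disagreements:** the detector's positions for the posts, knob and pin were unreliable, often just the middle of the table or lid. I measured those from the picture with the camera calibration instead. Its scene-camera positions for the lid also differed by about 15 mm in y, because the arm hid part of it.
- **Verdict:** the hand-in reported none, so these picture measurements are all I have to go on.

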